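Push the firebricks home on the soldering hearth

ROBOT

A 6-joint arm with a two-finger parallel gripper is mounted at the origin on the work surface. World frame = base frame: x ahead of the robot, y to its left, z up, the work surface at z = 0. Lengths are in m, angles in rad, forces in N, time in s.
With the tool pointing down it reaches from about 0.4 to 0.825 m from the base axis. Payload 7 kg.
Tool frame: the origin (TCP) lies between the finger pads; the fingertips stand robot.tips_ahead ahead of it and the grasp point (between the pads) lies 11 mm behind it (robot.tips_ahead is the distance from the TCP to the fingertips, in m); z points along the fingers, x is the direction in which the jaws open and shut, and the axes are right-handed (so a half turn about z gives the same grasp; the last joint's range is limited). The gripper opens to 85 mm and grips with 20 to 120 N. Pads are 22 mm wide; open, the fingers measure 114 mm over their backs; the gripper's body (76 mm by 85 mm) begins 54 mm behind the grasp point. The pads swing forward as they close: fully open they stand 13 mm farther back than shut.
Start: joints at [-1.031, 0.359, 0.012, 0, -1.224, -0.288], TCP at [0.168, -0.654, 0.239] pointing down, gripper open.
Joint ranges: [-3.07, 3.07], [-1.43, 2.12], [-1.02, 1.25], [-3.03, 1.67], [-3.05, -0], [-3.03, 3.03]. Speed limits (rad/s): [2.39, 2.39, 3.01, 3.14, 3.14, 3.14].

INTERFACE

Orientations are given as a unit quaternion [w, x, y, z].
In Python, from station import robot gives the robot as it stands.
- The arm moves only by the tool play_rows, never from a script. Its argument "rows" is a list that holds one entry, the list of rows, each a list of 7 numbers: the shift along the tool's x, y, z in cm, then the turn, a rotation vector about the tool's x, y, z in degrees, then the closure, from 0 (fully open) to 1 (shut). In form: [[[tx, ty, tz, ax, ay, az, grip], ...]]. A call has exactly 10 rows; each row is the pose to reach, as a shift and turn from the pose measured when the call began, along the tool's axes at that moment; what a row does not reach only later rows make up. A row lasts 1/10 s, in which the tool goes at most 50 mm and 8.59 degrees, less where a joint would pass 70% of its speed; a pose out of reach is approached as far as the arm can. A call with a gripper value outside its range is refused whole. The fingers move at their own pace and stop on an object; "grip_force" is the grip in N (left out, the last holds). Time passes only in rows, so rows that repeat a pose let the fingers close, or fill a call up. It gives the time, the measured TCP pose, the force and the opening at its end, in the units of the state.
- robot.get_state(): the state, without advancing time (a new reading comes with each control period).
- robot.snapshot(name): name is "scene" or "side" or "wrist"; returns (picture, depth): 480x640x3 uint8, red, green, blue; 480x640 float32, m along the optical axis (not along the pixel's ray), 0 where there is no reading.
- robot.get_calibration(name): a dict with "fov_y" (degrees; the focal length in pixels is half the picture's height over the tangent of half this angle, whatever the lens; pixels are square), "cx", "cy" (the principal point, pixels), "world_from_camera" (4x4, takes a point from camera to world coordinates); the wrist camera has in their place "T_tool_cam" (4x4, takes a point from camera to tool coordinates, whose origin is the TCP and whose axes are the tool frame's). Camera axes: x right, y up, looking along -z (the intrinsics and any distortion apply to the point x, -y, -z); pixel columns grow to the right and rows downward; lengths in m; the calibration is good to about 2 mm. A picture is of the moment at which its call begins: read the wrist's pose just before it. get_calibration takes no time and is no camera call.
- robot.hand_in(): hands the job in, once; it reports no verdict.
The state is a dict: "time_s": time; "joints": joint angles; "joint_velocities": joint speeds; "joint_torque": joint torques, N m; "position": TCP position; "ee_rot": TCP orientation; "ft_force": force on the tool from outside, world axes, zero at the start; "moment": the same for the moment, N m; "width": finger opening in m.
Only numpy, scipy, OpenCV 4.12 (cv2) and the standard library are available. Lean on these libraries where they do the work, as an engineer would, in place of code of your own. Each camera call takes 0.05 s, during which the arm holds its last target. There are 200 camera calls.

TASK

Four firebricks stand in a row between the two angle-iron rails of the soldering hearth, with a brass ring laid ready on one of them. Put your fingertips against the outer face of the last brick, at the open end, and gently push the whole row along the rails as one until it is right up against the end stop with no gaps, then take your fingers away. Touch no other brick and not the ring, which must ride along lying flat on its brick; lift nothing, and leave the dish, jar, spool and hammer where they are.

Things in the scene. Friction and masses are not known exactly. Their poses are not given: they have to be found in the camera images.
- hearth: Fixed hearth: grey steel plate 170 x 385 mm on feet, its top 16 mm above the bench, with two parallel angle-iron rails. Origin at bench level midway between the rails, turned about z. Its y axis runs along the rails to the end stop, x across. Rails: 20 mm above the plate, 3 mm thick, inner faces 59 mm either side of the middle line, from y = -185 (open end) to y = +170 mm (stop).
- stop (a point): Middle of the face of the end stop that the row is pushed against, at the level of the plate's top (hearth x = 0, y = +170, z = 16 mm). The stop is a fixed angle iron across the channel, standing 26 mm above the plate. Same axes as the hearth: y points from the bricks into the stop.
- open_end (a point): Middle of the open end of the channel, level with the plate's top, 355 mm from the stop. Nothing closes the channel here; the plate ends here too. Same axes as the hearth.
- brick1: Firebrick nearest the stop: pale cream, 114 mm across the rails (x), 57 along them (y), 32 high, about 0.16 kg, loose, 2 mm clear of each rail. Origin at the centre of its underside, axes as the hearth's. The four bricks are alike and stand touching (within 1 mm), brick1 to brick4 from the stop outwards; the row starts 60 to 105 mm short of the stop and takes about 2 to 8 N to slide.
- brick2: Second firebrick from the stop, same size, origin and axes as brick1; the brass ring lies on it.
- brick3: Third firebrick from the stop, same size, origin and axes as brick1.
- brick4: Last firebrick, farthest from the stop, same size, origin and axes as brick1. Its outer face (towards the open end, 57/2 mm from its origin in -y) is the one to push on; it rises from the plate to 48 mm above the bench.
- ring: Plain brass ring, 32 mm outer and 25 mm inner diameter, 10 mm high, 30 g, lying flat and loose on top of brick2. Origin at the centre of its underside.
- dish: Bystander: white ceramic borax bowl, 68 mm across, 26 mm high, loose on the bench beside the hearth. Origin at the centre of its underside.
- jar: Bystander: closed amber glass jar with a black cap, 48 mm across, 55 mm high, loose on the bench beside the hearth. Origin at the centre of its underside.
- spool: Bystander: small wooden spool wound with dark iron binding wire, standing upright, 48 mm across, 34 mm high, loose on the bench beside the hearth. Origin at the centre of its underside.
- hammer: Bystander: hammer 240 mm long lying on the bench beyond the hearth, roughly along the rails; its x axis runs from handle to head.
Things that resemble listed ones, but are neither listed nor needed, are in the scene too. What is shaped like the brick1 but black or turquoise is not meant. What is shaped like the brick3 but red is not meant.

How it is judged:
On the way:
1. the fingers, at the outer end of the last brick, push on it and the whole row moves: the first brick has slid at least 20 mm (contact force between the fingers and brick4 above 0.3 N and y of the grasp point in the frame of brick4 below -0.015 m and distance of brick1 from where it was at the start of the episode above 0.02 m), for 0.1 s.
At the end, for the whole second after the job is handed in: First brick within 3 mm of the stop; all gaps, the one at the stop included, add up to at most 4 mm; the four bricks flat and square between the rails, at rest; the ring flat and wholly on the second brick; dish, jar, spool and hammer within 10 mm of where they were (z of brick1 in the frame of stop between -0.004 and 0.004 m and angle between each of brick1, brick2, brick3, brick4's own z axis and vertical below 0.06 rad and angle between the y axis of each of brick1, brick2, brick3, brick4 and the y axis of stop, either way round below 0.08 rad and y of brick1 in the frame of stop above -0.0315 m and linear speed of each of brick1, brick2, brick3, brick4 below 0.01 m/s and z of brick2 in the frame of stop between -0.004 and 0.004 m and y of brick2 in the frame of stop above -0.0895 m and z of brick3 in the frame of stop between -0.004 and 0.004 m and y of brick3 in the frame of stop above -0.1465 m and z of brick4 in the frame of stop between -0.004 and 0.004 m and y of brick4 in the frame of stop above -0.2035 m and x of ring in the frame of brick2 between -0.045 and 0.045 m and y of ring in the frame of brick2 between -0.014 and 0.014 m and z of ring in the frame of brick2 between 0.028 and 0.036 m and angle between ring's own z axis and vertical below 0.1 rad and distance of each of dish, jar, spool, hammer from where it was at the start of the episode below 0.01 m); the robot touches nothing.
It fails at once if the robot touches the ring or a brick other than the last (contact force between any of the fingers, the arm and brick1 above 0.5 N or contact force between any of the fingers, the arm and brick2 above 0.5 N or contact force between any of the fingers, the arm and brick3 above 0.5 N or contact force between any of the fingers, the arm and ring above 0.5 N).
It fails at once if a brick is lifted more than 6 mm or tipped (z of any of brick1, brick2, brick3, brick4 in the frame of stop above 0.006 m or angle between any of brick1, brick2, brick3, brick4's own z axis and vertical above 0.15 rad).
It fails at once if the ring tips or comes off its brick (not (x of ring in the frame of brick2 between -0.045 and 0.045 m and y of ring in the frame of brick2 between -0.014 and 0.014 m and z of ring in the frame of brick2 between 0.028 and 0.036 m and angle between ring's own z axis and vertical below 0.1 rad)).
It fails at once if the soft brick is pressed harder than 45 N (contact force between any of the fingers, the arm and brick4 above 45 N).
It fails at once if dish, jar, spool or hammer is moved more than 10 mm (distance of any of dish, jar, spool, hammer from where it was at the start of the episode above 0.01 m).
It also fails if it takes over 32 s, if anything falls off the work surface, if the arm or the gripper's body presses on something with over 40 N, if the wrist force passes 120 N, or if a joint passes its speed limit or range.

## Working session

There is one attempt and no reset: what is moved stays moved. The work goes in short steps, Python scripts to look and compute and a tool call to move; the robot and the scene stay as the last step left them, time stands still between calls to the robot, and variables do not carry over. Pictures are saved under pics/ and viewed, about 8 in all and at most 12, crops included, and the job is handed in when it is done.

Besides the shell and the picture viewer there is one more tool, called after "Request:" by a JSON object that holds its "api" and its "payload", one argument or row to a line. play_rows: Moves the arm, as the interface text tells. Its arguments: {"type":"object","properties":{"rows":{"type":"array"},"grip_force":{"type":"number"}},"required":["rows"]}

```bash
mkdir -p pics; cat > h.py <<'E'
import numpy as np,cv2
from station import robot
def cloud(name):
    s=robot.get_state(); im,d=robot.snapshot(name); c=robot.get_calibration(name)
    f=240/np.tan(np.radians(c["fov_y"])/2)
    v,u=np.mgrid[:480,:640]
    P=np.stack([(u-c["cx"])/f*d,-(v-c["cy"])/f*d,-d,np.ones_like(d)],-1)
    if name=="wrist":
        from scipy.spatial.transform import Rotation as R
        q=np.array(s["ee_rot"]);W=np.eye(4);W[:3,:3]=R.from_quat(q[[1,2,3,0]]).as_matrix();W[:3,3]=s["position"]
        T=W@np.array(c["T_tool_cam"])
    else: T=np.array(c["world_from_camera"])
    return im,d,(P@T.T)[...,:3]
E
python3 - <<'E'
from h import *
print(robot.get_state(),robot.tips_ahead)
for n in("scene","side"):
    im,d,P=cloud(n);cv2.imwrite(f"pics/{n}0.png",im[...,::-1]);np.save(f"{n}0.npy",P)
    c=robot.get_calibration(n);print(n,{k:v for k,v in c.items()})
E
```

```text
{'time_s': 0.0, 'joints': array([-1.03091538e+00,  3.59340311e-01,  1.10625559e-02, -3.21515383e-04,
       -1.22407508e+00, -2.88128540e-01]), 'joint_velocities': array([ 7.01355929e-04, -1.96411975e-03, -1.16202480e-03,  2.48087947e-03,
        7.87530555e-05,  4.41065719e-04]), 'joint_torque': array([ 7.58263795e-04, -5.83320379e+01,  2.93420577e+01,  6.93683356e+00,
       -5.92622557e-03,  4.32220395e-05]), 'position': array([ 0.16801737, -0.65328334,  0.23840055]), 'ee_rot': array([-6.70338447e-04,  6.12782204e-01,  7.90251443e-01,  4.23282406e-04]), 'ft_force': array([0.04761059, 0.54114866, 0.1222788 ]), 'moment': array([ 0.03964961, -0.04661359, -0.02990986]), 'width': 0.0854619977808079} 0.008
scene {'fov_y': 53.1506056299436, 'cx': 321.0000424339548, 'cy': 233.09685978703436, 'world_from_camera': array([[ 0.2489754 , -0.78550535,  0.56656208,  1.03454986],
       [ 0.9684393 ,  0.19485727, -0.15542188, -0.11622627],
       [ 0.01168598,  0.58737722,  0.80922892,  0.78273932],
       [ 0.        ,  0.        ,  0.        ,  1.        ]])}
side {'fov_y': 48.89605028577476, 'cx': 325.9475126880838, 'cy': 236.18832089100076, 'world_from_camera': array([[-0.81540038,  0.30716081, -0.49068773, -0.05025885],
       [-0.57847868, -0.4645691 ,  0.67047593,  0.81809822],
       [-0.02201443,  0.83055872,  0.55649581,  0.72978375],
       [ 0.        ,  0.        ,  0.        ,  1.        ]])}
```

View pics/scene0.png

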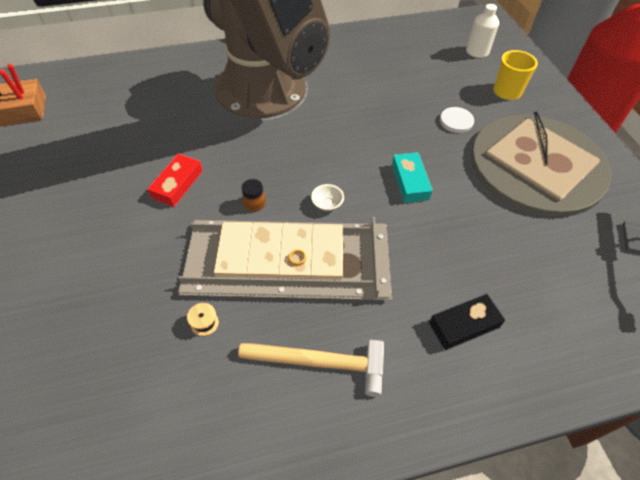

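View pics/side0.png

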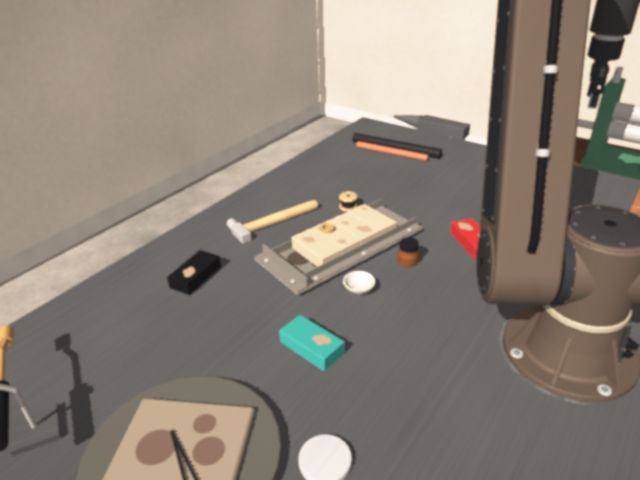

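The scene view shows the hearth with the cream row at (216–344, 222–277). The stop is on the right at (381,245) and the open end on the left at (187,258). The ring at (297,257) is on the second brick from the stop. The red (175,180), turquoise (412,177) and black (467,321) blocks are decoys. The only cream row is the one between the rails, so brick4 is at (233,248).

```bash
python3 - <<'E'
from h import *
for n in("scene","side"):
    P=np.load(n+"0.npy"); im=cv2.imread(f"pics/{n}0.png").astype(int)
    X,Y,Z=P[...,0],P[...,1],P[...,2]
    m=(Z>.043)&(Z<.053)&(im.min(2)>110)&(im[...,2]>190)&(X>.3)&(X<.8)&(abs(Y)<.4)
    k,l,st,ce=cv2.connectedComponentsWithStats(m.astype(np.uint8)); i=1+np.argmax(st[1:,4]); m=l==i
    print(n,st[i],Z[m].mean())
    r=cv2.minAreaRect((P[m][:,:2]*1000).astype(np.float32)); print(r, cv2.boxPoints(r))
    c=np.array(r[0])/1000; 
    # hearth axis
    b=cv2.boxPoints(r)/1000; e=[b[1]-b[0],b[2]-b[1]]; e=max(e,key=np.linalg.norm); y=e/np.linalg.norm(e)
    if y[1]<0:y=-y
    x=np.array([y[1],-y[0]]); print("ydir",y,np.degrees(np.arctan2(y[1],y[0])))
    Q=P[...,:2]-c; a=Q@y; t=Q@x
    near=(abs(t)<.05)&(Z>.0)
    for lo in np.arange(-.28,.28,.01):
        s=near&(a>lo)&(a<lo+.01)
        if s.sum()>5: print("%.2f %.1f/%.1f"%(lo,1000*np.median(Z[s]),1000*np.percentile(Z[s],98)),end="; ")
    print()
    for lo in np.arange(-.1,.1,.005):
        s=(abs(a)<.1)&(t>lo)&(t<lo+.005)
        if s.sum()>5: print("%.3f %.1f"%(lo,1000*np.median(Z[s])),end="; ")
    print()
P=np.load("scene0.npy")
for nm,(u,v) in dict(dish=(327,197),jar=(253,187),spool=(202,316),hh=(375,365),ht=(243,351)).items(): print(nm,P[v,u])
E
```

```text
scene [ 215  223  128   53 5938] 0.04635721720452208
((533.2603759765625, -56.366050720214844), (229.20193481445312, 115.74691009521484), 74.23059844970703) [[ 446.4204   -150.92575 ]
 [ 557.811    -182.38187 ]
 [ 620.10034    38.19365 ]
 [ 508.70978    69.649765]]
ydir [0.27176628 0.96236324] 74.2306
-0.28 0.5/1.6; -0.27 0.6/2.7; -0.26 0.8/1.5; -0.25 0.9/2.4; -0.24 0.4/2.9; -0.23 0.7/2.3; -0.22 0.7/2.3; -0.21 0.5/2.7; -0.20 0.4/1.8; -0.19 0.4/2.5; -0.18 14.4/16.9; -0.17 14.6/17.2; -0.16 14.4/17.5; -0.15 14.5/17.6; -0.14 14.6/16.9; -0.13 14.4/16.9; -0.12 46.2/48.6; -0.11 46.5/49.1; -0.10 46.3/48.5; -0.09 46.5/48.9; -0.08 46.5/49.0; -0.07 46.4/48.7; -0.06 46.3/48.9; -0.05 46.5/48.8; -0.04 46.4/49.0; -0.03 46.4/49.3; -0.02 46.5/48.7; -0.01 46.3/48.6; 0.00 46.1/48.8; 0.01 46.2/55.2; 0.02 46.9/57.3; 0.03 46.7/56.9; 0.04 46.8/57.2; 0.05 46.2/48.7; 0.06 46.3/48.9; 0.07 46.1/48.5; 0.08 46.4/48.7; 0.09 46.3/48.9; 0.10 46.2/48.8; 0.11 45.2/48.8; 0.12 14.5/16.9; 0.13 14.2/16.8; 0.14 14.4/17.2; 0.15 14.1/16.6; 0.16 13.9/16.8; 0.17 22.8/42.1; 0.18 18.3/21.2; 0.19 18.4/21.3; 0.20 14.9/19.9; 0.21 
[... 1585 characters left out ...]
.6/3.3; 0.23 1.0/2.9; 0.24 1.1/2.8; 0.25 0.8/2.3; 0.26 0.9/2.4; 0.27 0.9/2.8; 0.28 1.0/2.8; 
-0.100 -0.2; -0.095 0.0; -0.090 0.0; -0.085 13.9; -0.080 15.1; -0.075 17.9; -0.070 18.9; -0.065 26.3; -0.060 37.1; -0.055 46.2; -0.050 47.8; -0.045 48.0; -0.040 47.8; -0.035 47.9; -0.030 47.9; -0.025 47.9; -0.020 47.8; -0.015 47.8; -0.010 47.8; -0.005 47.7; 0.000 47.9; 0.005 47.9; 0.010 48.0; 0.015 48.0; 0.020 47.7; 0.025 48.2; 0.030 48.2; 0.035 48.2; 0.040 48.3; 0.045 48.0; 0.050 47.9; 0.055 46.9; 
dish [0.40269552 0.06869065 0.00641187]
jar [ 0.38047233 -0.08060564  0.05417667]
spool [ 0.62989574 -0.21352981  0.03220859]
hh [0.78250398 0.04851574 0.02532606]
ht [ 0.7049604  -0.15595501  0.02209276]
```

Both cameras agree on the row: centre about (0.533, -0.055), direction about 74.5°, outer face about (0.502, -0.166), gap to the stop about 60 mm. I'll go above the approach point with the fingers half open and the jaw axis across the rails.

Request:
{"api": "play_rows", "payload": {
  "rows": [
    [[3,3.5,0,0,0,-6,0.5],[6,7,0,0,0,-12,0.5],[9,10.5,0,0,0,-18,0.5],[12,14,0,0,0,-24,0.5],[15,17.5,0,0,0,-30,0.5],[18,21,0,0,0,-36,0.5],[21,24.5,0,0,0,-42,0.5],[24,28,0,0,0,-48,0.5],[27,31.5,0,0,0,-54,0.5],[30,35,0,0,0,-60,0.5]]
  ]
}}

```text
time_s: 1.1
position: [0.4329, -0.2738, 0.2388]
ee_rot: [-0.0, 0.133, 0.991, 0.001]
ft_force: [0.6, -0.3, 0.1]
width: 0.0427
```

Request:
{"api": "play_rows", "payload": {
  "rows": [
    [[-0.6,1.4,1.5,0,0,0,0.5],[-1.2,2.9,3,0,0,0,0.5],[-1.9,4.4,4.5,0,0,0,0.5],[-2.5,5.8,6,0,0,0,0.5],[-3.1,7.2,7.5,0,0,0,0.5],[-3.7,8.7,9,0,0,0,0.5],[-3.7,8.7,9,0,0,0,0.5],[-3.7,8.7,9,0,0,0,0.5],[-3.7,8.7,9,0,0,0,0.5],[-3.7,8.7,9,0,0,0,0.5]]
  ]
}}

```text
time_s: 2.1
position: [0.4915, -0.2, 0.1496]
ee_rot: [0.0, 0.134, 0.991, 0.001]
ft_force: [0.1, 0.1, -0.5]
width: 0.0431
```

```bash
python3 - <<'E'
from h import *
s=robot.get_state();print(s["position"],s["ee_rot"])
im,d,P=cloud("wrist");cv2.imwrite("pics/w1.png",im[...,::-1])
X,Y,Z=P[...,0],P[...,1],P[...,2]
m=(Z>.042)&(Z<.054)&(im.min(2)>110)&(im[...,0]>180)
k,l,st,ce=cv2.connectedComponentsWithStats(m.astype(np.uint8)); i=1+np.argmax(st[1:,4]); m=l==i
r=cv2.minAreaRect((P[m][:,:2]*1000).astype(np.float32));print(st[i],Z[m].mean(),r,cv2.boxPoints(r))
im,d,P=cloud("side");im=cv2.resize(im[120:330,230:510,::-1],None,fx=2.5,fy=2.5);cv2.imwrite("pics/s1.png",im)
E
```

```text
[ 0.49151517 -0.20001434  0.14961876] [1.77263933e-04 1.33651665e-01 9.91028098e-01 7.13899246e-04]
[  235   304   182   147 18681] 0.047736525109195696 ((517.2108154296875, -110.68598937988281), (115.80863952636719, 113.50732421875), 73.61622619628906) [[ 446.42862 -150.23055]
 [ 555.32684 -182.24753]
 [ 587.99304  -71.14143]
 [ 479.0948   -39.12445]]
```

View pics/w1.png

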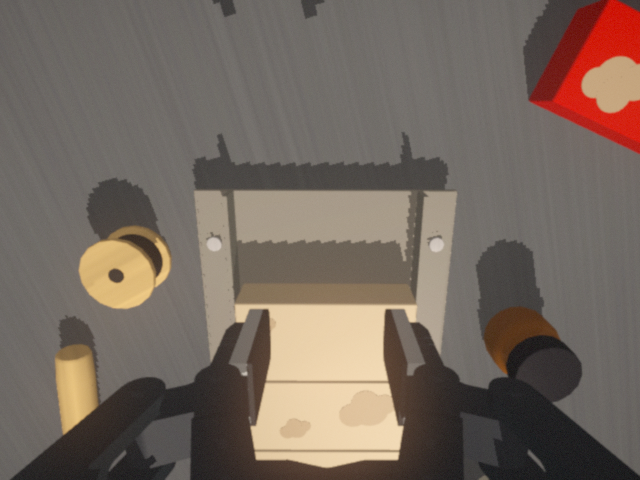

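View pics/s1.png

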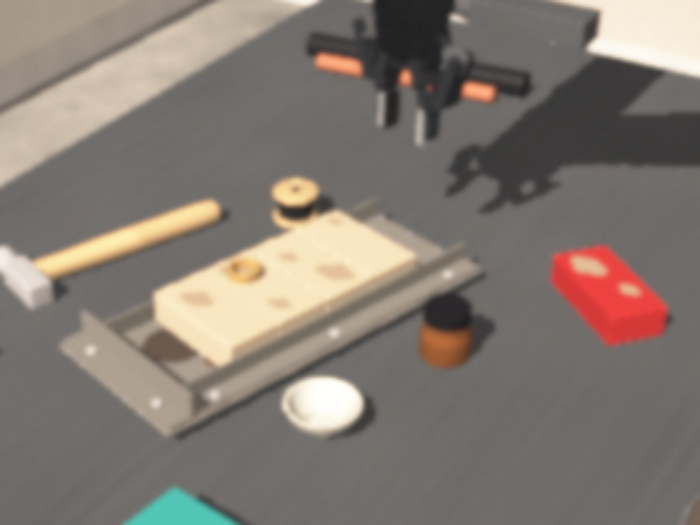

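The wrist view shows brick4's outer edge at row 304, centred between the fingers and between the rails (columns 236–415). The top-plane height is 0.048, as it should be. The face is 35 mm ahead of the TCP along tool y and lateral error is about 0, so I'll descend straight down.

Request:
{"api": "play_rows", "payload": {
  "rows": [
    [[0,0,1.8,0,0,0,0.5],[0,0,3.6,0,0,0,0.5],[0,0,5.4,0,0,0,0.5],[0,0,7.2,0,0,0,0.5],[0,0,8.6,0,0,0,0.5],[0,0,9.6,0,0,0,0.5],[0,0,10.4,0,0,0,0.5],[0,0,11.0,0,0,0,0.5],[0,0,11.3,0,0,0,0.5],[0,0,11.3,0,0,0,0.5]]
  ]
}}

```text
time_s: 3.2
position: [0.4915, -0.1998, 0.0364]
ee_rot: [0.0, 0.134, 0.991, 0.001]
ft_force: [0.0, -0.6, 0.3]
width: 0.0427
```

Request:
{"api": "play_rows", "payload": {
  "rows": [
    [[0,0.2,0,0,0,0,0.5],[0,0.5,0,0,0,0,0.5],[0,0.8,0,0,0,0,0.5],[0,1.1,0,0,0,0,0.5],[0,1.4,0,0,0,0,0.5],[0,1.7,0,0,0,0,0.5],[0,1.9,0,0,0,0,0.5],[0,2.1,0,0,0,0,0.5],[0,2.3,0,0,0,0,0.5],[0,2.5,0,0,0,0,0.5]]
  ]
}}

```text
time_s: 4.2
position: [0.4982, -0.1756, 0.0364]
ee_rot: [0.0, 0.134, 0.991, 0.001]
ft_force: [-0.1, -0.0, -0.2]
width: 0.0428
```

Request:
{"api": "play_rows", "payload": {
  "rows": [
    [[0,0.15,0,0,0,0,0.5],[0,0.3,0,0,0,0,0.5],[0,0.45,0,0,0,0,0.5],[0,0.6,0,0,0,0,0.5],[0,0.75,0,0,0,0,0.5],[0,0.9,0,0,0,0,0.5],[0,1.1,0,0,0,0,0.5],[0,1.3,0,0,0,0,0.5],[0,1.5,0,0,0,0,0.5],[0,1.7,0,0,0,0,0.5]]
  ]
}}

```text
time_s: 5.2
position: [0.5027, -0.159, 0.0364]
ee_rot: [0.0, 0.134, 0.991, 0.001]
ft_force: [-1.1, -3.9, 0.8]
width: 0.0426
```

```bash
python3 - <<'E'
from h import *
print(robot.get_state()["ft_force"])
im,d,P=cloud("side");cv2.imwrite("pics/s2.png",cv2.resize(im[120:330,230:510,::-1],None,fx=2.5,fy=2.5))
E
```

```text
[-1.08192965 -3.88906781  0.7902701 ]
```

View pics/s2.png

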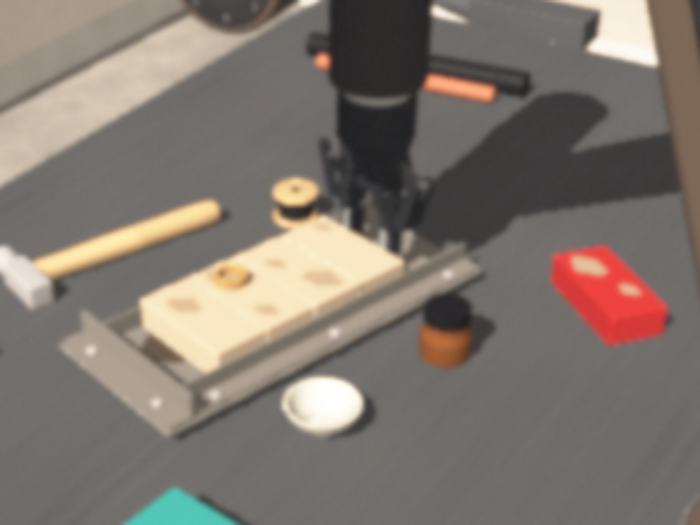

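The fingertips are on brick4's outer face at (395,250) in the crop. The whole row is moving at about 4 N and the ring at (232,275) is riding along. I'll continue.

Request:
{"api": "play_rows", "payload": {
  "rows": [
    [[0,0.2,0,0,0,0,0.5],[0,0.4,0,0,0,0,0.5],[0,0.6,0,0,0,0,0.5],[0,0.8,0,0,0,0,0.5],[0,1.0,0,0,0,0,0.5],[0,1.2,0,0,0,0,0.5],[0,1.4,0,0,0,0,0.5],[0,1.6,0,0,0,0,0.5],[0,1.8,0,0,0,0,0.5],[0,2.0,0,0,0,0,0.5]]
  ]
}}

```text
time_s: 6.25
position: [0.5081, -0.1393, 0.0365]
ee_rot: [0.0, 0.134, 0.991, 0.001]
ft_force: [-1.7, -2.6, -0.1]
width: 0.0428
```

```bash
cat > gap.py <<'E'
from h import *
s=robot.get_state();print(s["time_s"],s["ft_force"],s["position"])
y=np.array([np.cos(np.radians(74.5)),np.sin(np.radians(74.5))]);x=np.array([y[1],-y[0]]);c=np.array([.5325,-.055])
for n in("scene","side"):
    im,d,P=cloud(n);Q=P[...,:2]-c;a=Q@y;t=Q@x;Z=P[...,2]
    b=(abs(t)<.045)&(Z>.043)&(Z<.052)&(im.min(2)>100)&(im[...,0]>180)&(abs(a)<.25)
    st=(abs(t)<.045)&(Z>.036)&(Z<.0435)&(im[...,0]<180)&(a>.15)&(a<.2)
    print(n,"row",np.percentile(a[b],[.5,99.5]),"stop",np.percentile(a[st],[2,50,98]) if st.any() else None)
    cv2.imwrite(f"pics/{n}_%d.png"%(s["time_s"]*10),im[...,::-1])
E
python3 gap.py
```

```text
6.25 [-1.67010752 -2.64802361 -0.10608723] [ 0.50811885 -0.13925499  0.03645613]
scene row [-0.07739839  0.14839559] stop [0.17454977 0.17490503 0.17850636]
side row [-0.07518905  0.15444716] stop [0.17783081 0.18176304 0.18466803]
```

Request:
{"api": "play_rows", "payload": {
  "rows": [
    [[0,0.2,0,0,0,0,0.5],[0,0.4,0,0,0,0,0.5],[0,0.6,0,0,0,0,0.5],[0,0.8,0,0,0,0,0.5],[0,1.0,0,0,0,0,0.5],[0,1.2,0,0,0,0,0.5],[0,1.4,0,0,0,0,0.5],[0,1.6,0,0,0,0,0.5],[0,1.7,0,0,0,0,0.5],[0,1.8,0,0,0,0,0.5]]
  ]
}}

```text
time_s: 7.35
position: [0.513, -0.1216, 0.0365]
ee_rot: [0.0, 0.134, 0.991, 0.001]
ft_force: [-0.7, -2.1, -0.6]
width: 0.0425
```

Request:
{"api": "play_rows", "payload": {
  "rows": [
    [[0,0.05,0,0,0,0,0.5],[0,0.1,0,0,0,0,0.5],[0,0.15,0,0,0,0,0.5],[0,0.2,0,0,0,0,0.5],[0,0.25,0,0,0,0,0.5],[0,0.3,0,0,0,0,0.5],[0,0.33,0,0,0,0,0.5],[0,0.36,0,0,0,0,0.5],[0,0.38,0,0,0,0,0.5],[0,0.4,0,0,0,0,0.5]]
  ]
}}

```text
time_s: 8.35
position: [0.5141, -0.1177, 0.0365]
ee_rot: [0.0, 0.134, 0.991, 0.001]
ft_force: [-0.2, -3.5, -0.4]
width: 0.0426
```

```bash
python3 gap.py
```

```text
8.35 [-0.22521358 -3.4660246  -0.43636704] [ 0.51407641 -0.11770446  0.0364561 ]
scene row [-0.05487612  0.17056487] stop [0.17442147 0.17493105 0.17854185]
side row [-0.05186411  0.17716034] stop [0.17990368 0.1824357  0.18425275]
```

Request:
{"api": "play_rows", "payload": {
  "rows": [
    [[0,0.02,0,0,0,0,0.5],[0,0.04,0,0,0,0,0.5],[0,0.06,0,0,0,0,0.5],[0,0.08,0,0,0,0,0.5],[0,0.1,0,0,0,0,0.5],[0,0.12,0,0,0,0,0.5],[0,0.14,0,0,0,0,0.5],[0,0.16,0,0,0,0,0.5],[0,0.18,0,0,0,0,0.5],[0,0.2,0,0,0,0,0.5]]
  ]
}}

```text
time_s: 9.45
position: [0.5146, -0.1157, 0.0364]
ee_rot: [0.0, 0.134, 0.991, 0.001]
ft_force: [-0.7, -2.0, -0.4]
width: 0.0425
```

Request:
{"api": "play_rows", "payload": {
  "rows": [
    [[0,0.02,0,0,0,0,0.5],[0,0.04,0,0,0,0,0.5],[0,0.06,0,0,0,0,0.5],[0,0.08,0,0,0,0,0.5],[0,0.09,0,0,0,0,0.5],[0,0.1,0,0,0,0,0.5],[0,0.11,0,0,0,0,0.5],[0,0.12,0,0,0,0,0.5],[0,0.13,0,0,0,0,0.5],[0,0.14,0,0,0,0,0.5]]
  ]
}}

```text
time_s: 10.45
position: [0.5144, -0.1151, 0.0365]
ee_rot: [-0.0, 0.134, 0.991, 0.0]
ft_force: [-1.9, -8.8, 0.1]
width: 0.043
```

Request:
{"api": "play_rows", "payload": {
  "rows": [
    [[0,0.08,0,0,0,0,0.5],[0,0.09,0,0,0,0,0.5],[0,0.1,0,0,0,0,0.5],[0,0.11,0,0,0,0,0.5],[0,0.12,0,0,0,0,0.5],[0,0.13,0,0,0,0,0.5],[0,0.14,0,0,0,0,0.5],[0,0.15,0,0,0,0,0.5],[0,0.15,0,0,0,0,0.5],[0,0.15,0,0,0,0,0.5]]
  ]
}}

```text
time_s: 11.45
position: [0.514, -0.115, 0.0365]
ee_rot: [-0.001, 0.134, 0.991, -0.0]
ft_force: [-2.4, -11.5, 0.4]
width: 0.0422
```

```bash
python3 gap.py; ls pics; python3 - <<'E'
import cv2
a=cv2.imread(sorted(__import__("glob").glob("pics/scene_1*.png"))[-1])
cv2.imwrite("pics/z1.png",cv2.resize(a[200:320,180:400],None,fx=3.5,fy=3.5,interpolation=cv2.INTER_CUBIC))
E
```

```text
11.45 [ -2.41293696 -11.53907488   0.35584046] [ 0.51401829 -0.11495026  0.03648079]
scene row [-0.05213406  0.17343849] stop [0.17838084 0.17853021 0.17867958]
side row [-0.04949158  0.18022352] stop [0.18108087 0.18278558 0.18428864]
s1.png
s2.png
scene0.png
scene_114.png
scene_62.png
scene_83.png
side0.png
side_114.png
side_62.png
side_83.png
w1.png
```

View pics/z1.png

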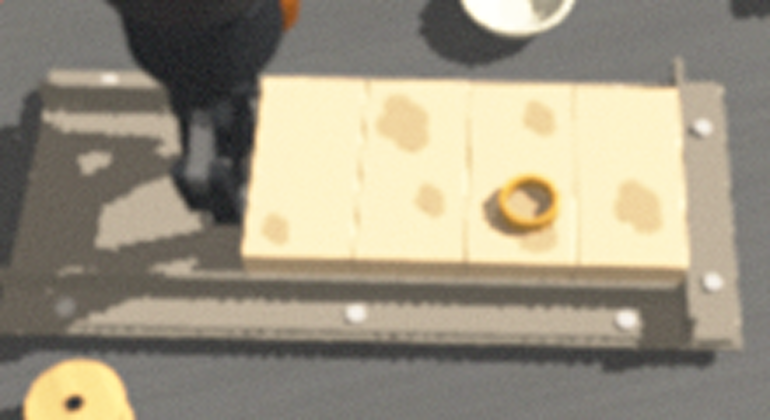

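The row is tight against the stop at (683,180) with no visible gaps, and the ring lies flat on brick2. Force rose to 12 N with no further motion. Now I'll retreat.

Request:
{"api": "play_rows", "payload": {
  "rows": [
    [[0,-0.2,0,0,0,0,0.5],[0,-0.5,0,0,0,0,0.5],[0,-0.9,0,0,0,0,0.5],[0,-1.4,0,0,0,0,0.5],[0,-2,0,0,0,0,0.5],[0,-2.6,0,0,0,0,0.5],[0,-3.2,0,0,0,0,0.5],[0,-3.7,0,0,0,0,0.5],[0,-4,0,0,0,0,0.5],[0,-4,0,0,0,0,0.5]]
  ]
}}

```text
time_s: 12.55
position: [0.5032, -0.1539, 0.0365]
ee_rot: [-0.001, 0.134, 0.991, -0.0]
ft_force: [-0.3, -0.0, -0.4]
width: 0.0428
```

Request:
{"api": "play_rows", "payload": {
  "rows": [
    [[0,0,-1,0,0,0,0.5],[0,0,-2.5,0,0,0,0.5],[0,0,-4.5,0,0,0,0.5],[0,0,-6.5,0,0,0,0.5],[0,-2,-8.5,0,0,0,0.5],[0,-4,-10.5,0,0,0,0.5],[0,-6,-12.5,0,0,0,0.5],[0,-8,-13.5,0,0,0,0.5],[0,-10,-14,0,0,0,0.5],[0,-10,-14,0,0,0,0.5]]
  ]
}}

```text
time_s: 13.55
position: [0.4769, -0.2517, 0.1783]
ee_rot: [0.0, 0.135, 0.991, -0.0]
ft_force: [0.4, -0.2, 0.0]
width: 0.0428
```

```bash
python3 gap.py; python3 - <<'E'
import cv2,glob
a=cv2.imread("pics/side_"+max(f[10:-4] for f in glob.glob("pics/side_1*.png"))+".png")
cv2.imwrite("pics/z2.png",cv2.resize(a[180:310,210:440],None,fx=3.4,fy=3.4,interpolation=cv2.INTER_CUBIC))
E
```

```text
13.55 [ 0.39065133 -0.19600783  0.01718466] [ 0.47690576 -0.25172515  0.17827981]
scene row [-0.05204978  0.17339806] stop [0.1784081  0.17843605 0.17846399]
side row [-0.04749774  0.17968334] stop [0.18096752 0.18267069 0.1842467 ]
```

View pics/z2.png

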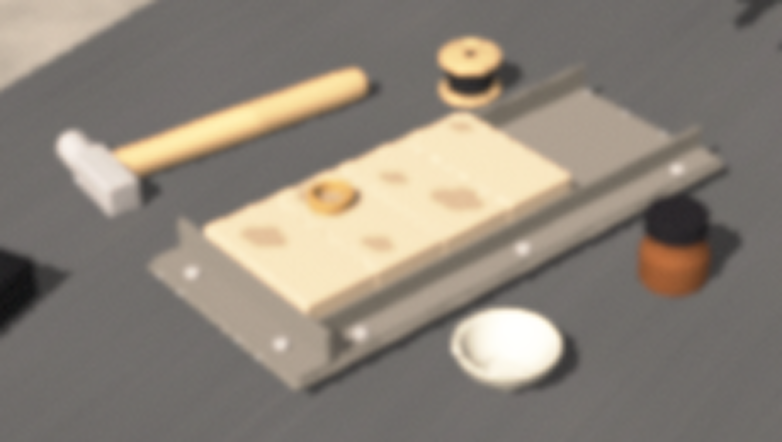

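The row is flush with the stop at (260,260), the ring lies flat on brick2 at (332,196), and the bystanders are in place. The robot is clear, so I'll hand in.

```bash
python3 -c "
from station import robot
print(robot.hand_in())"
```

```text
the job is handed in; nothing more can be done
None
```

I pushed brick4's outer face with half-open fingertips and slid the row about 60 mm to the end stop. I then backed the fingers off, lifted clear and handed in at about 13.7 s of the 32 s allowed.

**Push:** The readings between moves showed 2–4 N while the row slid. Force then rose to about 12 N with no further motion, so I took the row to be seated. The brick limit is 45 N.

**Final pictures:** The four bricks are square and closed up against the stop, the ring lies flat on brick2, and the arm is clear with near-zero force. The dish, jar, spool and hammer look unmoved; I judged that by eye and did not measure it.

**Disagreement:** The two cameras put the stop face 4–6 mm apart along the rails and the row end about 6 mm apart. The depth data therefore can't confirm the gaps to the millimetre. I relied on the force rise and the pictures for that.

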